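Square the book into the corner stop on the hall table

TASK

Tidy the hall table: with the fingertips, push the teal book along the table top into the dark wooden corner stop, so that its spine lies flush along the long back rail and its end is flush against the short side rail. Only push it, do not lift or tip it, and leave the vase, the jar and the candle where they stand.

Things in the scene. Friction and masses are not known exactly. Their poses are not given: they have to be found in the camera images.
- book: Teal hardback lying flat, a rigid loose box 110 (x) x 180 (y) x 28 mm (z), 0.25 to 0.5 kg; slides when pushed on an edge. Origin: centre of its underside; x points to the dark teal spine (a 180 mm edge, facing the back rail), y along the spine to the end that belongs at the side rail, z up. Its centre starts 60 to 90 mm short of home in x and 55 to 100 in y, turned up to 0.35 rad.
- spine_left (a point): The +y end of the book's spine, at half its thickness (55, 90, 14 mm in the book's frame). In the finished place this corner is in the inner corner of the stop.
- spine_right (a point): The -y end of the book's spine, at half its thickness (55, -90, 14 mm in the book's frame).
- corner_stop: L-shaped dark wooden stop fixed to the table; rails 18 mm thick, 36 high, no floor. Origin: inner corner at table level. Back rail: runs 260 mm along -y, inner face at x = 0 facing -x (roughly to the robot). Side rail: runs 120 mm along -x, inner face at y = 0 facing -y. z up. Book home: its x and y axes point as the stop's, its origin at (-55, -90, 0) mm in this frame.
- vase: Bystander: grey-green vase with white flowers, loose, 100 mm wide, 150 mm high, flowers up to about 280 mm; origin at the centre of its underside. It stands beyond the side rail (+y).
- jar: Bystander: glass jar of coins with a steel lid, loose, 76 mm wide, 105 mm high; origin at the centre of its underside. It stands either beyond the side rail (+y) or out to the open side of the stop (-y), about 430 to 450 mm from the inner corner.
- candle: Bystander: white ceramic candle pot, loose, 64 mm wide, 55 mm high (65 with the wick); origin at the centre of its underside. It stands in the other of the jar's two places.
Things that resemble listed ones, but are neither listed nor needed, are in the scene too. What is meant by the book is not purple, and is the smaller of those in its own colour.

How it is judged:
At the end, for the whole second after the job is handed in: The book lies flat and at rest in the corner: both ends of its spine within 6 mm of the back rail's inner face, and its end within 6 mm of the side rail's inner face (x of spine_left in the frame of corner_stop between -0.006 and 0.004 m and x of spine_right in the frame of corner_stop between -0.006 and 0.004 m and y of spine_left in the frame of corner_stop between -0.006 and 0.004 m and height (world z) of book below 0.004 m and angle between book's own z axis and vertical below 0.05 rad and linear speed of book below 0.01 m/s); the robot touches nothing.
It fails at once if the book is lifted off the table (more than 12 mm) or tipped (more than about 9 degrees) (height (world z) of book above 0.012 m or angle between book's own z axis and vertical above 0.15 rad).
It fails at once if the vase, jar or candle is moved more than 15 mm or tipped (distance of any of vase, jar, candle from where it was at the start of the episode above 0.015 m or angle between any of vase, jar, candle's own z axis and vertical above 0.3 rad).
It also fails if it takes over 54 s, if anything falls off the work surface, if the arm or the gripper's body presses on something with over 40 N, if the wrist force passes 120 N, or if a joint passes its speed limit or range.

ROBOT

A 6-joint arm with a two-finger parallel gripper is mounted at the origin on the work surface. World frame = base frame: x ahead of the robot, y to its left, z up, the work surface at z = 0. Lengths are in m, angles in rad, forces in N, time in s.
With the tool pointing down it reaches from about 0.325 to 0.75 m from the base axis. Payload 7.6 kg.
Tool frame: the origin (TCP) lies at the very end of the fingers, on their centre line; the grasp point (between the pads) lies 19 mm behind it; z points along the fingers, y is the line along which they close (so a half turn about z gives the same grasp; the last joint's range is limited). The gripper opens to 85 mm and grips with 20 to 120 N. Pads are 22 mm wide; open, the fingers measure 114 mm over their backs; the gripper's body (76 mm by 85 mm) begins 54 mm behind the grasp point. The pads swing forward as they close: fully open they stand 13 mm farther back than shut.
Start: joints at [1.122, 0.052, 1.401, -0, 1.689, -0.07], TCP at [0.194, 0.488, 0.231] pointing down, gripper open.
Joint ranges: [-2.9, 2.9], [-0.91, 2.17], [0.12, 2.37], [-1.06, 4.2], [0.26, 2.73], [-2.93, 2.93]. Speed limits (rad/s): [2.57, 2.57, 3.01, 3.14, 3.14, 3.14].

INTERFACE

Orientations are given as a unit quaternion [x, y, z, w].
In Python, from bench import bot gives the robot as it stands.
- The arm moves only by the tool apply_moves, never from a script. Its argument "plan" is a list of rows, each a list of 7 numbers: the shift along the world's x, y, z as a fraction of full scale, then the turn, a rotation vector about the world's x, y, z as a fraction of full scale, then the opening, from 0 (shut) to 1 (fully open). In form: [[tx, ty, tz, rx, ry, rz, hand], ...]. A call has 1 to 12 rows; each row shifts and turns the commanded pose from where the row before left it; what a row does not reach is not made up. Full scale, the value 1, is 5 cm for a shift and 10 degrees for a turn. A row lasts 1/8 s, in which the tool goes at most 62.5 mm and 10.7 degrees, less where a joint would pass 70% of its speed; a pose out of reach is approached as far as the arm can. A call with a number of a shift or a turn outside -1 to 1 is refused whole. A call with a gripper value outside its range is refused whole. The fingers move at their own pace and stop on an object; "squeeze" is the grip in N (left out, the last holds). Time passes only in rows, so rows that do not move let the fingers close. It gives the time, the measured TCP pose, the force, the opening and the grip force at its end, in the units of the state.
- bot.state(): the state, without advancing time (a new reading comes with each control period).
- bot.capture(name): name is "side" or "top"; returns a dict with "image" (400x640x3 uint8, red, green, blue), "mtx" (3x3 intrinsics, pixels), "extrinsics" (4x4, takes a point from camera to world coordinates). Camera axes: x right, y down, z forward; pixel columns grow to the right and rows downward; lengths in m; the calibration is good to about 2 mm. A picture is of the moment at which its call begins. There is no depth.
- bot.job_done(): hands the job in; it is judged then, once.
The state is a dict: "clock": time; "q": joint angles; "qvel": joint speeds; "tau": joint torques, N m; "position": TCP position; "ee_rot": TCP orientation; "force": force on the tool from outside, world axes, zero at the start; "moment": the same for the moment, N m; "opening": finger opening in m; "grip_force": force on a finger pad.
Only numpy, scipy, OpenCV 4.12 (cv2) and the standard library are available. Lean on these libraries where they do the work, as an engineer would, in place of code of your own. Each camera call takes 0.05 s, during which the arm holds its last target. There are 200 camera calls.

## Working session

There is one attempt and no reset: what is moved stays moved. The work goes in short steps, Python scripts to look and compute and a tool call to move; the robot and the scene stay as the last step left them, time stands still between calls to the robot, and variables do not carry over. Pictures are saved under pics/ and viewed, at most 10 in all, crops included, and the job is handed in when it is done.

Besides the shell and the picture viewer there is one more tool, called after ">>>" as name([rows], argument=value, ...), one row to a line, values as JSON. apply_moves: Moves the arm, as the interface text tells. Its arguments: {"type":"object","properties":{"plan":{"type":"array","items":{"type":"array","items":{"type":"number","minimum":-1,"maximum":1}}},"squeeze":{"type":"number"}},"required":["plan"]}

```bash
mkdir -p pics; python3 - <<'E'
from bench import bot
import cv2,numpy as np
for n in("top","side"):
    c=bot.capture(n); cv2.imwrite(f"pics/{n}0.png",c["image"][:,:,::-1]); np.savez(f"pics/{n}0.npz",**c)
    print(n,c["mtx"].tolist(),np.round(c["extrinsics"],3).tolist())
print(bot.state())
E
```

```text
top [[365.31158503291215, 0.0, 316.3617257695717], [0.0, 365.31158503291215, 198.93699017856284], [0.0, 0.0, 1.0]] [[0.003, -0.98, 0.198, 0.307], [-1.0, -0.005, -0.009, -0.104], [0.01, -0.198, -0.98, 1.19], [0.0, 0.0, 0.0, 1.0]]
side [[365.2522734094313, 0.0, 321.4697729788921], [0.0, 365.2522734094313, 201.4333982895539], [0.0, 0.0, 1.0]] [[0.983, -0.106, 0.152, 0.398], [-0.185, -0.621, 0.762, -0.926], [0.013, -0.777, -0.63, 0.727], [0.0, 0.0, 0.0, 1.0]]
{'clock': 0.1, 'q': array([ 1.12167658e+00,  5.28089896e-02,  1.40162201e+00, -4.09391324e-05,
        1.68859861e+00, -7.03243002e-02]), 'qvel': array([ 7.19482166e-04, -9.99553126e-04, -4.45811310e-03, -2.67266409e-06,
       -1.42896472e-03,  1.90301963e-03]), 'tau': array([ 1.49026157e-03, -3.82579994e+01, -3.60986602e+01, -2.52502207e-05,
        4.76707384e-03,  1.28651189e-05]), 'position': array([0.19403047, 0.48754098, 0.23053882]), 'ee_rot': array([ 1.88269722e-01,  9.82117098e-01, -6.99601725e-04, -1.64866007e-04]), 'force': array([ 0.31533495, -0.06535702, -0.15894555]), 'moment': array([0.03422171, 0.0491397 , 0.00054985]), 'grip_force': 0.0, 'opening': 0.08534477197834804}
```

View pics/top0.png

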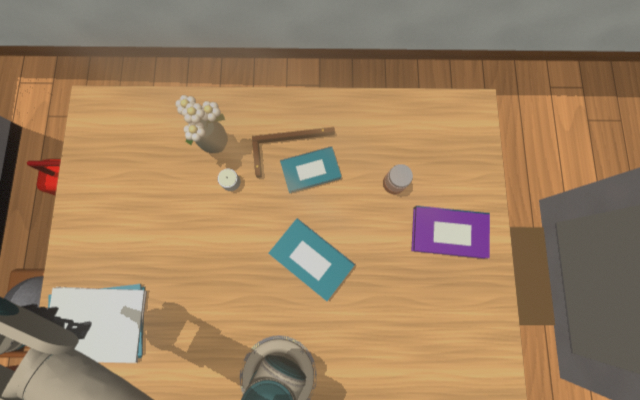

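View pics/side0.png

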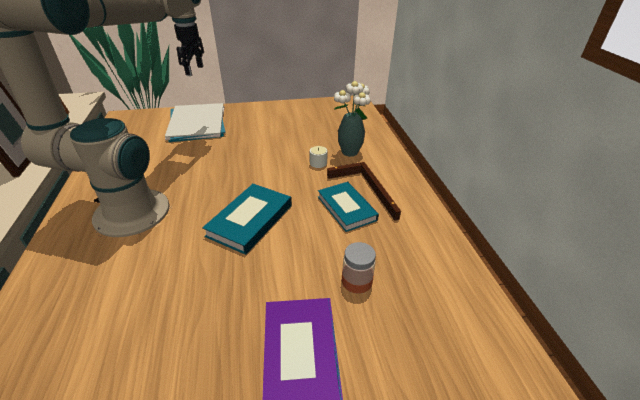

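The top view shows the following:
- Candidates for the book, by top-view pixel: small teal (311,170), large teal (312,260), purple (452,233), and teal-edged papers (97,323). The small teal one near the stop fits the description.
- The stop's corner is at about (256,138).
- The vase is at (210,140), the candle at (229,180) and the jar at (398,180).

Next I'll check that choice in a close crop and measure.

```bash
cat > h.py <<'E'
import cv2,numpy as np
from bench import bot
def ray(c,uv,z):
    K,E=c["mtx"],c["extrinsics"]
    d=E[:3,:3]@np.linalg.inv(K)@np.array([uv[0],uv[1],1.]); o=E[:3,3]
    return (o+d*(z-o[2])/d[2])[:2]
def box(c,roi,lo,hi,z):
    """min-area box of the coloured blob; its corners cast onto height z"""
    x0,y0,x1,y1=roi
    h=cv2.cvtColor(c["image"],cv2.COLOR_RGB2HSV); m=np.zeros(h.shape[:2],np.uint8)
    m[y0:y1,x0:x1]=cv2.inRange(h,lo,hi)[y0:y1,x0:x1]
    m=cv2.morphologyEx(m,cv2.MORPH_CLOSE,np.ones((3,3)))
    k=max(cv2.findContours(m,0,2)[0],key=cv2.contourArea)
    P=np.array([ray(c,p[0],z) for p in k],np.float32)
    return P,cv2.minAreaRect(P*1000),k
E
python3 - <<'E'
from h import *
c=dict(np.load("pics/top0.npz"))
im=c["image"]
P,r,k=box(c,(270,145,350,200),(80,80,30),(110,255,255),.028)
print("book",r,[np.round(p) .tolist() for p in cv2.boxPoints(r)])
h=cv2.cvtColor(im,cv2.COLOR_RGB2HSV)
print("hsv rail",h[134,300],h[133,280],h[160,257],"table",h[110,300],"book",h[180,300],h[158,300])
for n,uv,z in(("vase",(210,140),.06),("candle",(229,181),.05),("jar",(400,173),.105),("big",(312,260),.03)): print(n,ray(c,uv,z))
cr=cv2.resize(im[110:210,215:425],None,fx=3.8,fy=3.8,interpolation=cv2.INTER_CUBIC)
cv2.imwrite("pics/crop1.png",cr[:,:,::-1])
E
```

```text
book ((643.9497680664062, -94.50838470458984), (105.32244110107422, 175.4148712158203), 15.65587329864502) [[570.0, -24.0], [617.0, -193.0], [718.0, -165.0], [671.0, 4.0]]
hsv rail [ 14 125 114] [ 14 124 134] [ 14 120 134] table [ 16 122 188] book [ 82  23 165] [ 92 116 134]
vase [0.72884656 0.23212075]
candle [0.59434103 0.16588978]
jar [ 0.60889344 -0.37158838]
big [ 0.34585324 -0.10174505]
```

View pics/crop1.png

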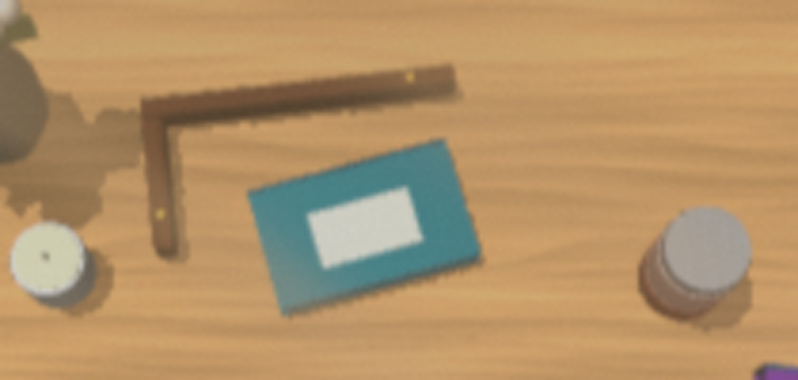

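The crop confirms the choice: a small teal book with a white label, turned relative to the stop. The stop's outer corner is at crop (143,102) and the candle and jar are clear of it. Next, the stop's pose from its outer top edges.

```bash
cat >> h.py <<'E'
def stop(c):
    """yaw and inner corner of the stop from its outer top edges (z=.036)"""
    V=c["image"].max(2).astype(float)
    def cross(v,t=155):
        i=np.flatnonzero((v[:-1]>=t)&(v[1:]<t)); return None if len(i)==0 else i[0]+(v[i[0]]-t)/(v[i[0]]-v[i[0]+1])
    A=[ray(c,(u,115+cross(V[115:150,u])),.036) for u in range(258,330) if cross(V[115:150,u]) is not None]
    B=[ray(c,(243+cross(V[v,243:265]),v),.036) for v in range(158,174) if cross(V[v,243:265]) is not None]
    def fit(P):
        a=cv2.fitLine(np.array(P,np.float32),cv2.DIST_HUBER,0,.001,.001).ravel(); return a[:2],a[2:]
    (da,pa),(db,pb)=fit(A),fit(B)
    ey=da*np.sign(da[1]); ex=np.array([ey[1],-ey[0]])
    t=np.linalg.solve(np.c_[da,-db],pb-pa); outer=pa+da*t[0]
    return ex,ey,outer-.018*(ex+ey),np.degrees(np.arctan2(ex[1],ex[0])),np.degrees(np.arctan2(-db[0],db[1]))
E
python3 - <<'E'
from h import *
c=dict(np.load("pics/top0.npz"))
ex,ey,o,a,b=stop(c); print("stop",o,ex,ey,a,b)
P,r,k=box(c,(270,145,350,200),(80,80,30),(110,255,255),.028)
for p in cv2.boxPoints(r)/1000: print("book corner in stop",(p-o)@ex,(p-o)@ey)
q=np.array(r[0])/1000; print("centre",(q-o)@ex,(q-o)@ey)
w=lambda x,y:o+x*ex+y*ey
for uv in((334.2,127.1),(252.6,136.6)): s=ray(c,uv,.036)-o; print("check",s@ex,s@ey)
E
```

```text
stop [0.73898554 0.08170367] [0.9930023  0.11809497] [-0.11809497  0.9930023 ] 6.7821703 -83.48881
book corner in stop -0.1807409 -0.08522145
book corner in stop -0.1536819 -0.25853673
book corner in stop -0.049620144 -0.24229002
book corner in stop -0.076679125 -0.068974726
centre -0.1151804947921519 -0.16375572907745947
check 0.0168883632458169 -0.2593373108277802
check 0.013653912840157545 0.01524536419792053
```

>>> apply_moves([
  [0.3, -0.5, 0, 0, 0, 0.2, 1],
  [0.5, -0.85, 0, 0, 0, 0.24, 1],
  [0.5, -0.85, 0, 0, 0, 0.24, 1],
  [0.5, -0.85, 0, 0, 0, 0.24, 1],
  [0.5, -0.85, 0, 0, 0, 0.24, 1],
  [0.5, -0.85, 0, 0, 0, 0.24, 1],
  [0.5, -0.85, 0, 0, 0, 0.24, 1],
  [0.5, -0.85, 0, 0, 0, 0.24, 1],
  [0.5, -0.85, 0, 0, 0, 0.24, 1],
  [0.5, -0.85, 0, 0, 0, 0.24, 1],
  [0.5, -0.85, 0, 0, 0, 0.24, 1],
  [0.5, -0.85, 0, 0, 0, 0.24, 1],
])

```text
clock: 1.6
position: [0.4846, -0.0062, 0.231]
ee_rot: [-0.059, 0.998, 0.0, -0.0]
force: [0.4, 0.6, -0.2]
opening: 0.0854
grip_force: 0.0
```

>>> apply_moves([
  [0.5, -1, 0, 0, 0, 0, 0.7],
  [0.5, -1, 0, 0, 0, 0, 0.7],
  [0, 0, -1, 0, 0, 0, 0.7],
  [0, 0, -1, 0, 0, 0, 0.7],
  [0, 0, -1, 0, 0, 0, 0.7],
  [0, 0, -0.8, 0, 0, 0, 0.7],
  [0, 0, -0.5, 0, 0, 0, 0.7],
  [0, 0, -0.2, 0, 0, 0, 0.7],
  [0, 0, 0, 0, 0, 0, 0.7],
])

```text
clock: 2.72
position: [0.534, -0.1046, 0.0062]
ee_rot: [-0.058, 0.998, 0.0, -0.0]
force: [0.8, -0.7, 0.6]
opening: 0.0599
grip_force: 0.0
```

>>> apply_moves([
  [0.16, 0.019, 0, 0, 0, 0, 0.7],
  [0.16, 0.019, 0, 0, 0, 0, 0.7],
  [0.16, 0.019, 0, 0, 0, 0, 0.7],
  [0.16, 0.019, 0, 0, 0, 0, 0.7],
  [0.16, 0.019, 0, 0, 0, 0, 0.7],
  [0.16, 0.019, 0, 0, 0, 0, 0.7],
  [0.16, 0.019, 0, 0, 0, 0, 0.7],
  [0.16, 0.019, 0, 0, 0, 0, 0.7],
  [0.16, 0.019, 0, 0, 0, 0, 0.7],
  [0.16, 0.019, 0, 0, 0, 0, 0.7],
  [0.16, 0.019, 0, 0, 0, 0, 0.7],
  [0, 0, 0, 0, 0, 0, 0.7],
])

```text
clock: 4.22
position: [0.623, -0.0942, 0.0063]
ee_rot: [-0.058, 0.998, -0.0, 0.001]
force: [0.0, -0.4, 0.7]
opening: 0.0595
grip_force: 0.0
```

```bash
python3 - <<'E'
from h import *
c=bot.capture("top"); cv2.imwrite("pics/top1.png",c["image"][100:220,200:440,::-1].repeat(3,0).repeat(3,1))
s=bot.state(); print(s["position"],s["force"])
E
```

```text
[ 0.62270795 -0.09422039  0.0062875 ] [-1.06964472 -0.00895596  0.62940222]
```

View pics/top1.png

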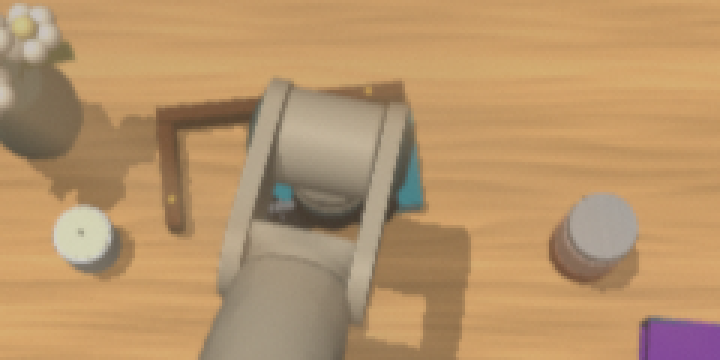

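>>> apply_moves([
  [0.1, 0.012, 0, 0, 0, 0, 0.7],
  [0.1, 0.012, 0, 0, 0, 0, 0.7],
  [0.06, 0.007, 0, 0, 0, 0, 0.7],
  [0.04, 0.005, 0, 0, 0, 0, 0.7],
  [0, 0, 0, 0, 0, 0, 0.7],
])

```text
clock: 4.9
position: [0.637, -0.0925, 0.0062]
ee_rot: [-0.058, 0.998, 0.0, -0.0]
force: [-3.1, -0.5, 0.7]
opening: 0.0597
grip_force: 1.7
```

>>> apply_moves([
  [0.04, 0.005, 0, 0, 0, 0, 0.7],
  [0, 0, 0, 0, 0, 0, 0.7],
])

```text
clock: 5.15
position: [0.6371, -0.0927, 0.0062]
ee_rot: [-0.058, 0.998, 0.0, -0.003]
force: [-14.4, -1.6, 7.0]
opening: 0.0598
grip_force: 7.2
```

Contact with the back rail is firm (14 N). I'll back off, lift, and move clear to look.

>>> apply_moves([
  [-0.3, -0.035, 0, 0, 0, 0, 0.7],
  [-0.4, -0.05, 0, 0, 0, 0, 0.7],
  [0, 0, 0.7, 0, 0, 0, 0.5],
  [0, 0, 1, 0, 0, 0, 0.5],
  [0, 0, 1, 0, 0, 0.99, 0.5],
  [-1, 0, 0, 0, 0, 1, 0.5],
  [-1, 0, 0, 0, 0, 1, 0.5],
  [-1, 0, 0, 0, 0, 1, 0.5],
])

```text
clock: 6.15
position: [0.4533, -0.0963, 0.1417]
ee_rot: [-0.398, 0.917, -0.001, 0.001]
force: [0.4, -0.3, 0.4]
opening: 0.0426
grip_force: 0.0
```

```bash
cat > look.py <<'E'
from h import *
import sys
c=bot.capture("top"); ex,ey,o,a,b=stop(dict(np.load("pics/top0.npz")))
cv2.imwrite(f"pics/{sys.argv[1]}.png",c["image"][100:220,200:440,::-1].repeat(3,0).repeat(3,1))
P,r,k=box(c,(258,130,365,190),(80,80,30),(110,255,255),.028)
q=cv2.boxPoints(r)/1000-o; print("corners mm",np.round(1000*np.c_[q@ex,q@ey]).tolist(),"size",r[1])
s=bot.state(); print(s["clock"],s["position"],s["ee_rot"],s["q"],s["force"])
E
python3 look.py top2
```

```text
corners mm [[-108.0, -86.0], [-108.0, -261.0], [-2.0, -261.0], [-1.0, -87.0]] size (106.62833404541016, 174.9715576171875)
6.2 [ 0.44770356 -0.0956457   0.13966943] [-0.40184244  0.91570621  0.00128121 -0.00177676] [-2.90947256e-01 -8.73183132e-02  1.72246620e+00 -3.49572922e-04
  1.51081190e+00 -2.68877995e+00] [ 1.39583284 -0.33319194  0.63080637]
```

View pics/top2.png

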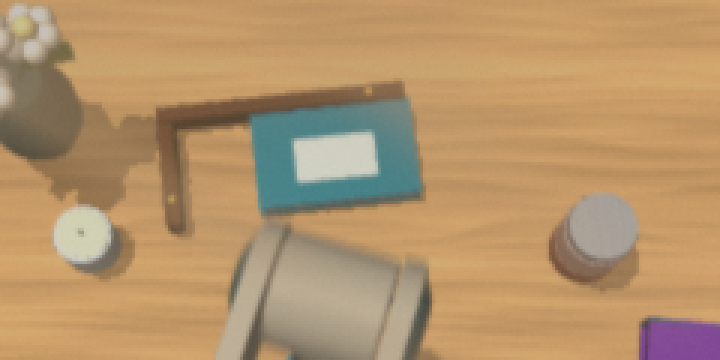

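The book is flush along the back rail, with its right end at crop (422,195). The side end is about 85 mm short of home. Next I turn the hand to push on the -y end.

>>> apply_moves([
  [0.3, 0, 0, 0, 0, -0.93, 0.5],
  [0.3, 0, 0, 0, 0, -0.93, 0.5],
  [0.3, -0.2, 0, 0, 0, -0.93, 0.5],
  [0.4, -0.2, 0, 0, 0, -0.93, 0.5],
  [0.4, -0.2, 0, 0, 0, -0.93, 0.5],
  [0.4, -0.2, 0, 0, 0, -0.93, 0.5],
  [0.4, -0.2, 0, 0, 0, -0.93, 0.5],
  [0.4, -0.2, 0, 0, 0, -0.93, 0.5],
  [0.4, -0.2, 0, 0, 0, -0.93, 0.5],
  [0.4, -0.2, 0, 0, 0, -0.93, 0.5],
  [0.4, -0.2, 0, 0, 0, -0.93, 0.5],
  [0.4, -0.2, 0, 0, 0, -0.93, 0.5],
])

```text
clock: 7.7
position: [0.6803, -0.1967, 0.1416]
ee_rot: [0.54, 0.842, 0.0, 0.001]
force: [0.3, 0.2, 0.6]
opening: 0.0426
grip_force: 0.0
```

>>> apply_moves([
  [0.3, -0.2, 0, 0, 0, -0.93, 0.5],
  [0.2, -0.1, 0, 0, 0, -0.93, 0.5],
  [0, 0, 0, 0, 0, 0, 0.5],
])

```text
clock: 8.07
position: [0.7047, -0.2116, 0.1409]
ee_rot: [0.666, 0.746, 0.0, 0.0]
force: [-0.6, -0.0, -0.0]
opening: 0.0425
grip_force: 0.0
```

>>> apply_moves([
  [0, -0.08, -0.7, 0, 0, 0, 0.5],
  [0, 0, -1, 0, 0, 0, 0.5],
  [0, 0, -0.6, 0, 0, 0, 0.5],
  [0, 0, -0.36, 0, 0, 0, 0.5],
  [0, 0, 0, 0, 0, 0, 0.5],
])

```text
clock: 8.7
position: [0.7036, -0.2151, 0.0074]
ee_rot: [0.666, 0.746, -0.0, -0.001]
force: [-0.1, 0.2, -0.6]
opening: 0.042
grip_force: 0.0
```

>>> apply_moves([
  [-0.019, 0.159, 0, 0, 0, 0, 0.5],
  [-0.019, 0.159, 0, 0, 0, 0, 0.5],
  [-0.019, 0.159, 0, 0, 0, 0, 0.5],
  [-0.019, 0.159, 0, 0, 0, 0, 0.5],
  [-0.019, 0.159, 0, 0, 0, 0, 0.5],
  [-0.019, 0.159, 0, 0, 0, 0, 0.5],
  [-0.019, 0.159, 0, 0, 0, 0, 0.5],
  [-0.019, 0.159, 0, 0, 0, 0, 0.5],
  [-0.019, 0.159, 0, 0, 0, 0, 0.5],
  [-0.019, 0.159, 0, 0, 0, 0, 0.5],
  [0, 0, 0, 0, 0, 0, 0.5],
])

```text
clock: 10.07
position: [0.6952, -0.1358, 0.0098]
ee_rot: [0.666, 0.746, 0.0, 0.001]
force: [0.1, -1.9, 1.7]
opening: 0.0428
grip_force: 1.0
```

>>> apply_moves([
  [-0.012, 0.1, 0, 0, 0, 0, 0.5],
  [-0.012, 0.1, 0, 0, 0, 0, 0.5],
  [-0.007, 0.06, 0, 0, 0, 0, 0.5],
  [-0.005, 0.04, 0, 0, 0, 0, 0.5],
  [0, 0, 0, 0, 0, 0, 0.5],
])

```text
clock: 10.7
position: [0.6933, -0.1219, 0.0095]
ee_rot: [0.667, 0.745, -0.0, 0.001]
force: [-0.4, -5.1, 4.1]
opening: 0.0429
grip_force: 2.6
```

>>> apply_moves([
  [-0.005, 0.04, 0, 0, 0, 0, 0.5],
  [-0.005, 0.04, 0, 0, 0, 0, 0.5],
  [0, 0, 0, 0, 0, 0, 0.5],
])

```text
clock: 11.08
position: [0.6927, -0.118, 0.0095]
ee_rot: [0.667, 0.745, -0.0, 0.001]
force: [0.2, -4.9, 3.2]
opening: 0.0426
grip_force: 2.6
```

>>> apply_moves([
  [-0.005, 0.04, 0, 0, 0, 0, 0.5],
  [0, 0, 0, 0, 0, 0, 0.5],
])

```text
clock: 11.32
position: [0.6925, -0.116, 0.0095]
ee_rot: [0.667, 0.745, -0.0, 0.001]
force: [-0.7, -5.5, 4.8]
opening: 0.0426
grip_force: 2.6
```

>>> apply_moves([
  [-0.005, 0.04, 0, 0, 0, 0, 0.5],
  [0, 0, 0, 0, 0, 0, 0.5],
])

```text
clock: 11.58
position: [0.6923, -0.1146, 0.0094]
ee_rot: [0.667, 0.745, -0.0, 0.002]
force: [-0.4, -7.2, 4.8]
opening: 0.0425
grip_force: 3.6
```

>>> apply_moves([
  [-0.005, 0.04, 0, 0, 0, 0, 0.5],
  [0, 0, 0, 0, 0, 0, 0.5],
])

```text
clock: 11.82
position: [0.6923, -0.1145, 0.0096]
ee_rot: [0.667, 0.745, -0.001, 0.003]
force: [1.8, -13.2, 2.9]
opening: 0.0427
grip_force: 6.8
```

Contact with the side rail. I'll back off, lift and look.

>>> apply_moves([
  [0.02, -0.3, 0, 0, 0, 0, 0.5],
  [0.02, -0.3, 0, 0, 0, 0, 0.5],
  [0, 0, 0.7, 0, 0, 0, 0.5],
  [0, 0, 1, 0, 0, 0, 0.5],
  [-0.6, -0.3, 1, 0, 0, 0, 0.5],
  [-1, -0.3, 0, 0, 0, 0, 0.5],
  [-1, 0, 0, 0, 0, 0, 0.5],
  [-1, 0, 0, 0, 0, 0, 0.5],
  [-1, 0, 0, 0, 0, 0, 0.5],
  [0, 0, 0, 0, 0, 0, 0.5],
])

```text
clock: 13.08
position: [0.4608, -0.1708, 0.1426]
ee_rot: [0.667, 0.745, -0.0, -0.001]
force: [-0.0, -0.1, -0.0]
opening: 0.0429
grip_force: 0.0
```

```bash
python3 look.py top3
```

```text
corners mm [[-106.0, 0.0], [-109.0, -177.0], [-5.0, -179.0], [-1.0, -2.0]] size (104.680419921875, 177.3955078125)
13.125 [ 0.46281155 -0.17107971  0.14343132] [6.66939135e-01 7.45112115e-01 3.54908029e-04 1.74702927e-05] [-4.29309174e-01  8.35771361e-03  1.62181265e+00  6.68784839e-04
  1.51117863e+00 -5.39958614e-01] [ 0.30796032 -0.58507289  1.17839862]
```

View pics/top3.png

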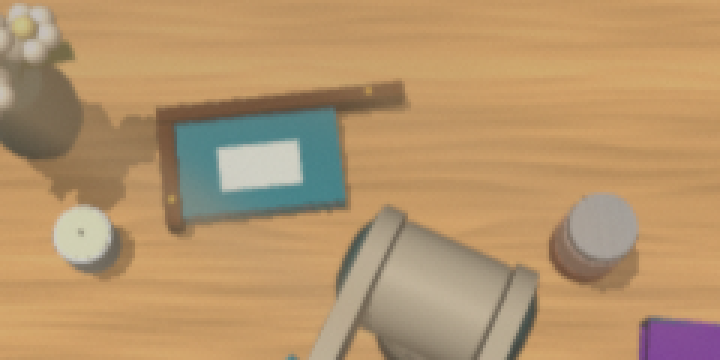

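The book is in the corner, with its right spine end perhaps 3 mm off the back rail. One more light two-finger push toward the back rail will seat it.

>>> apply_moves([
  [0.24, 0.26, 0, 0, 0, 0.9, 0.7],
  [0.27, 0.26, 0, 0, 0, 0.9, 0.7],
  [0.27, 0.26, 0, 0, 0, 0.9, 0.7],
  [0.27, 0.26, 0, 0, 0, 0.9, 0.7],
  [0.27, 0.26, 0, 0, 0, 0.9, 0.7],
  [0.27, 0.26, 0, 0, 0, 0.9, 0.7],
  [0.27, 0.26, 0, 0, 0, 0.9, 0.7],
  [0.27, 0.26, 0, 0, 0, 0.9, 0.7],
  [0.27, 0.26, 0, 0, 0, 0.9, 0.7],
  [0.27, 0.26, 0, 0, 0, 0.9, 0.7],
  [0, 0, 0, 0, 0, 0, 0.7],
])

```text
clock: 14.5
position: [0.5984, -0.04, 0.1429]
ee_rot: [-0.056, 0.998, 0.0, 0.0]
force: [0.8, -0.5, -0.8]
opening: 0.0598
grip_force: 0.0
```

>>> apply_moves([
  [0, 0, -0.7, 0, 0, 0, 0.7],
  [0, 0, -1, 0, 0, 0, 0.7],
  [0, 0, -0.6, 0, 0, 0, 0.7],
  [0, 0, -0.42, 0, 0, 0, 0.7],
  [0, 0, 0, 0, 0, 0, 0.7],
  [0.12, 0.014, 0, 0, 0, 0, 0.7],
  [0.12, 0.014, 0, 0, 0, 0, 0.7],
  [0.12, 0.014, 0, 0, 0, 0, 0.7],
  [0.08, 0.01, 0, 0, 0, 0, 0.7],
  [0.08, 0.01, 0, 0, 0, 0, 0.7],
  [0.06, 0.007, 0, 0, 0, 0, 0.7],
  [0, 0, 0, 0, 0, 0, 0.7],
])

```text
clock: 16.0
position: [0.6262, -0.0374, 0.0073]
ee_rot: [-0.056, 0.998, 0.0, -0.0]
force: [0.6, -0.7, -0.5]
opening: 0.0599
grip_force: 0.0
```

>>> apply_moves([
  [0.03, 0.004, 0, 0, 0, 0, 0.7],
  [0, 0, 0, 0, 0, 0, 0.7],
])

```text
clock: 16.25
position: [0.6276, -0.0373, 0.0073]
ee_rot: [-0.056, 0.998, 0.0, 0.0]
force: [-0.2, -0.9, -0.3]
opening: 0.0596
grip_force: 0.0
```

>>> apply_moves([
  [0.04, 0.005, 0, 0, 0, 0, 0.7],
  [0.02, 0.002, 0, 0, 0, 0, 0.7],
  [0, 0, 0, 0, 0, 0, 0.7],
])

```text
clock: 16.62
position: [0.6297, -0.037, 0.0073]
ee_rot: [-0.056, 0.998, 0.0, -0.001]
force: [-5.6, -1.3, 4.0]
opening: 0.0596
grip_force: 3.1
```

>>> apply_moves([
  [0.03, 0.004, 0, 0, 0, 0, 0.7],
  [0, 0, 0, 0, 0, 0, 0.7],
])

```text
clock: 16.88
position: [0.6299, -0.0371, 0.0073]
ee_rot: [-0.056, 0.998, 0.0, -0.003]
force: [-14.8, -2.5, 8.5]
opening: 0.0598
grip_force: 7.1
```

>>> apply_moves([
  [-0.3, -0.035, 0, 0, 0, 0, 0.7],
  [-0.4, -0.05, 0, 0, 0, 0, 0.7],
  [0, 0, 0.7, 0, 0, 0, 0.7],
  [0, 0, 1, 0, 0, 0, 0.7],
  [-0.6, -0.3, 1, 0, 0, 0, 0.7],
  [-1, -0.5, 0, 0, 0, 0, 0.7],
  [-1, -0.5, 0, 0, 0, 0, 0.7],
  [-0.8, -0.5, 0, 0, 0, 0, 0.7],
  [0, 0, 0, 0, 0, 0, 0.7],
  [0, 0, 0, 0, 0, 0, 0.7],
])

```text
clock: 18.12
position: [0.4276, -0.131, 0.1428]
ee_rot: [-0.056, 0.998, -0.0, 0.001]
force: [-0.4, 0.1, 0.2]
opening: 0.0598
grip_force: 0.0
```

```bash
python3 look.py top4
```

```text
corners mm [[-108.0, -1.0], [-108.0, -177.0], [-2.0, -177.0], [-2.0, -1.0]] size (105.91934967041016, 176.1576690673828)
18.175 [ 0.42783165 -0.13075503  0.14262895] [-5.60213354e-02  9.98429469e-01 -2.60344898e-05  4.52425384e-04] [-3.79393949e-01 -1.24834840e-01  1.75105763e+00  3.34998475e-04
  1.51452749e+00 -2.06231035e+00] [0.84417945 0.7135596  0.39103329]
```

View pics/top4.png

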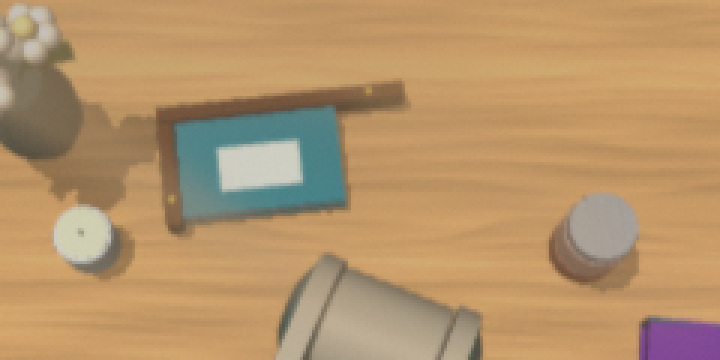

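The book sits square in the corner, its upper-left corner at crop (176,122). The measured edges are within about 2 mm of both rails, and the bystanders are unmoved.

```bash
python3 -c "
from bench import bot
print(bot.job_done())"
```

```text
the job is handed in; nothing more can be done
None
```

The teal book is pushed flush into the corner stop, within about 2 mm of both rails by the last camera measurement; the vase, jar and candle look unmoved, and I handed the job in at about 18 s of the 54 s allowed (no verdict came back).

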